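# Lock a vial into its holder with the sprung keeper

### The arm

A 7-joint arm with a two-finger parallel gripper is mounted at the origin on a cart in front of the work surface, level with it; the furniture and walls round the work are solid. World frame = base frame: x ahead of the robot, y to its left, z up, the work surface at z = 0. Lengths are in m, angles in rad, forces in N, time in s.
With the tool pointing down it reaches from about 0.425 to 0.875 m from the base axis. Payload 4.7 kg.
Tool frame: the origin (TCP) lies at the very end of the fingers, on their centre line; the grasp point (between the pads) lies 19 mm behind it; z points along the fingers, y is the line along which they close (so a half turn about z gives the same grasp; the last joint's range is limited). The gripper opens to 87 mm and grips with 3 to 60 N. Pads are 19 mm wide; open, the fingers measure 117 mm over their backs; the gripper's body (75 mm by 190 mm) begins 51 mm behind the grasp point.
Start: joints at [1.205, 0.321, -0.07, 1.45, 0.023, 1.371, -0.057], TCP at [0.241, -0.604, 0.223] pointing down, gripper open.
Joint ranges: [-2.86, 2.86], [-0.3, 2.09], [-1.38, 1.24], [0.06, 2.45], [-1.56, 4.7], [0.09, 2.05], [-2.69, 2.69]. Speed limits (rad/s): [2.57, 2.57, 3.14, 3.14, 3.14, 3.14, 3.14].

### API

Orientations are given as a rotation vector (axis times angle).
In Python, from bench import ctrl gives the robot as it stands.
- The arm moves only by the shell command python3 -m jog 'ROWS' [FORCE]. ROWS is JSON, a list that holds one entry, the list of rows, each a list of 7 numbers: the shift along the tool's x, y, z in mm, then the turn, a rotation vector about the tool's x, y, z in degrees, then the finger opening in mm, from 0 to 87. A call has 1 to 10 rows; each row is the pose to reach, as a shift and turn from the pose commanded when the call began, along the tool's axes at that moment; what a row does not reach only later rows make up. A row lasts 1/10 s, in which the tool goes at most 50 mm and 8.59 degrees, less where a joint would pass 70% of its speed; a pose out of reach is approached as far as the arm can. A call with a gripper value outside its range is refused whole. The fingers move at their own pace and stop on an object; FORCE is the grip in N (left out, the last holds). Time passes only in rows, so rows that repeat a pose let the fingers close. It gives the time, the measured TCP pose, the force, the opening and the grip force at its end, in the units of the state.
- ctrl.get_state(): the state, without advancing time (a new reading comes with each control period).
- ctrl.get_image(name): name is "scene" or "top" or "wrist"; returns a dict with "image" (384x512x3 uint8, red, green, blue), "depth" (384x512 float32, m along the optical axis (not along the pixel's ray), 0 where there is no reading), "fov_y" (degrees; the focal length in pixels is half the picture's height over the tangent of half this angle, whatever the lens; pixels are square), "cx", "cy" (the principal point, pixels), "rvec" (rotation vector, rad) and "tvec" (3), from world to camera coordinates, as OpenCV has them. Camera axes: x right, y down, z forward; pixel columns grow to the right and rows downward; lengths in m; the calibration is good to about 2 mm. A picture is of the moment at which its call begins.
- ctrl.close_job(): hands the job in; it is judged then, once.
The state is a dict: "time": time; "joint_positions": joint angles; "qd": joint speeds; "joint_torque": joint torques, N m; "position": TCP position; "tool_rot": TCP orientation; "ft_force": force on the tool from outside, world axes, zero at the start; "torque": the same for the moment, N m; "grip_width": opening from 0.0 (shut) to 1.0 (fully open); "grip_force": force on a finger pad.
Only numpy, scipy, OpenCV 4.12 (cv2) and the standard library are available. Lean on these libraries where they do the work, as an engineer would, in place of code of your own. Each camera call takes 0.05 s, during which the arm holds its last target. There are 200 camera calls.

### The job

Stand the loose vial upright, fully home, in the empty pocket of the vial holder and let go of it. Then gently push the holder's sprung keeper over by its upright tab, with closed fingers, until it passes its over-centre point and snaps across both vials to its other stop by itself. Only push the tab, lightly (never more than 15 N): do not grip the keeper or force it against its stop, and leave the other vial, the bottle and the weighing dish where they are.

Things in the scene. Friction and masses are not known exactly. Their poses are not given: they have to be found in the camera images.
- vial_centre (a point): the loose capped glass vial to be loaded: 27 mm diameter, 60 mm tall, about 0.03 kg, standing alone on the bench; the point is its centre, 30 mm above its underside, z along its axis. Grip it high, near the cap: once in the pocket only its upper 40 mm stand out.
- pocket (a point): the empty round pocket of the vial holder; the point is the centre of its floor, 10 mm above the bench. 30 mm wide, 20 mm deep, its mouth 30 mm above the bench. x runs along the row of two pockets, y from the pivot column to the row, z up. The other pocket, 52 mm away in -x, holds another vial. A seated vial's top is 70 mm above the bench.
- holder: the vial holder, fixed to the bench; origin on the bench under the keeper's pivot axis, axes as the pocket's, the empty pocket at x +26, y +78 mm. Foot plate 110 x 190 x 10 mm. On the -y side of the pivot column stands a rubber-sleeved stop post (34 mm from the axis, 84 mm tall), and a spring anchor post (50 mm, 100 mm tall), both on the black drum that is turned by hand to set them.
- pivot (a point): a point on the keeper's upright pivot axis, 80 mm above the bench. Keeper: a flat fan-shaped steel arm turning level about this axis at 76 to 80 mm above the bench, reaching 147 mm from it. Swung back, it points along the holder's -x; it closes CLOCKWISE seen from above, over the pockets (+y). Pushing square on the tab takes 3.5 to 6 N for most of the way, falling to nothing at the over-centre point.
- push_tab (a point): upright tab near the keeper's end: a steel plate 30 mm wide along the arm, 4 mm thick, 80 to 128 mm above the bench, 130 mm from the pivot axis; the point is on its centre line, 112 mm up. Push it round the circle, clockwise. Over-centre lies 1.05 to 1.7 rad from the start, as the drum happens to be set, the stop 0.16 rad beyond it; till then the spring throws it back, after it the tab runs ahead.
- vial_in: bystander: the vial already standing in the holder's other pocket, 27 mm diameter, 60 mm tall; origin at the centre of its underside
- bottle: bystander: plastic bottle with a screw cap, 51 mm diameter, 96 mm tall, standing on the bench; origin at the centre of its underside
- boat: bystander: square white weighing dish, 74 x 74 x 16 mm, on the bench beside the holder; origin at the centre of its underside

How it is judged:
By the outcome, as a careful person would: the job done as asked, in the order asked, and still so for the second after the job is handed in, with the robot touching nothing.
It also fails if it takes over 72 s, if anything falls off the work surface, if the arm or the gripper's body presses on something with over 40 N, if the wrist force passes 120 N, or if a joint passes its speed limit or range.

## Working session

There is one attempt and no reset: what is moved stays moved. The work goes in short steps, Python scripts to look and compute and a shell command to move; the robot and the scene stay as the last step left them, time stands still between calls to the robot, and variables do not carry over. Pictures are saved under pics/ and viewed, at most 10 in all, crops included, and the job is handed in when it is done.

```bash
mkdir -p pics; cat > h.py <<'E'
import numpy as np, cv2
from bench import ctrl
from scipy.spatial.transform import Rotation as R
def snap(n,f=None):
    d=ctrl.get_image(n)
    if f: cv2.imwrite('pics/'+f,d['image'][:,:,::-1])
    return d
def cam(d):
    f=d['image'].shape[0]/2/np.tan(np.radians(d['fov_y'])/2)
    M=R.from_rotvec(np.array(d['rvec']).ravel()).as_matrix(); t=np.array(d['tvec']).ravel()
    return f,M,t
def ray(d,u,v,z):
    f,M,t=cam(d); r=M.T@np.array([(u-d['cx'])/f,(v-d['cy'])/f,1]); c=-M.T@t
    return c+r*(z-c[2])/r[2]
def cloud(d):
    f,M,t=cam(d); D=d['depth']; v,u=np.indices(D.shape)
    P=np.stack([(u-d['cx'])/f*D,(v-d['cy'])/f*D,D],-1)
    return (P-t)@M
def totool(dw):
    s=ctrl.get_state(); return R.from_rotvec(s['tool_rot']).as_matrix().T@np.array(dw)*1000
E
python3 - <<'E'
from h import *
for n in ('scene','top'):
    d=snap(n,n+'1.png'); np.savez(n+'1.npz',**d); print(n,d['fov_y'],d['cx'],d['cy'],-cam(d)[1].T@cam(d)[2])
a=cv2.imread('pics/top1.png')
s=ctrl.get_state();print(s)
E
```

```text
scene 45.220876892578566 249.40369272335755 190.86266842067815 [-0.05319387  0.39811375  0.97716997]
top 56.64174443247973 260.00860109663057 192.73138410459634 [ 0.42299391 -0.02328167  0.96118902]
{'time': 0.1, 'joint_positions': array([ 1.20512512,  0.32173453, -0.07004481,  1.4515394 ,  0.02262255,
        1.37081755, -0.0569023 ]), 'qd': array([-0.00059683, -0.00173462,  0.00038893, -0.00331988, -0.00052506,
       -0.00034006, -0.00059703]), 'joint_torque': array([ 3.32522432e-04, -4.92569947e+01, -4.05364763e-01, -3.13399136e+01,
       -6.41907798e-02,  3.94731970e-02,  7.02378588e-05]), 'position': array([ 0.24070066, -0.60325779,  0.22158673]), 'tool_rot': array([-3.08350375e+00, -5.92640174e-01,  7.04378196e-04]), 'ft_force': array([0.30685609, 0.64099606, 0.01567521]), 'torque': array([0.00897751, 0.04756013, 0.03218854]), 'grip_force': 0.0, 'grip_width': 1.0047826112372358}
```

View pics/top1.png

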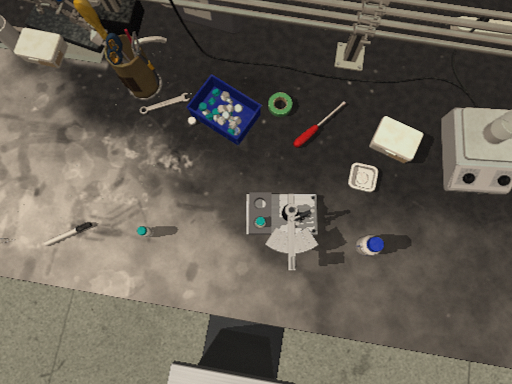

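View pics/scene1.png

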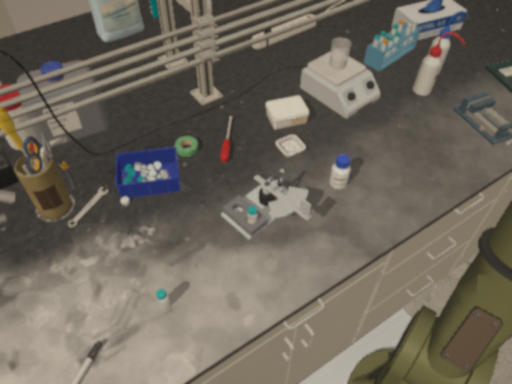

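Top view: loose vial cap at about (142,231), empty pocket (260,203), filled pocket (260,222), pivot about (291,212), keeper pointing down to about (292,268). Bottle at (375,244), dish at (363,177). The scene view agrees. Next I'll measure from both views.

```bash
python3 - <<'E'
from h import *
D={n:dict(np.load(n+'1.npz')) for n in('top','scene')}
for n,d in D.items():
    hsv=cv2.cvtColor(d['image'],cv2.COLOR_RGB2HSV)
    m=cv2.inRange(hsv,(80,110,60),(97,255,255))
    k,l,s,c=cv2.connectedComponentsWithStats(m)
    P=cloud(d)
    for i in range(1,k):
        if s[i,4]>15:
            q=P[l==i]; print(n,c[i].round(1),s[i,4],'ray60',ray(d,*c[i],.06).round(4)[:2],'ray70',ray(d,*c[i],.07).round(4)[:2],'maxz',np.percentile(q[:,2],90).round(4))
d=D['top'];P=cloud(d)
for nm,(lo,hi) in dict(foot=(.005,.018),block=(.022,.037),keeper=(.07,.088),tab=(.115,.14)).items():
    z=P[...,2]; m=((z>lo)&(z<hi)).astype(np.uint8); m[:180]=0;m[280:]=0;m[:,:235]=0;m[:,330:]=0
    q=P[m>0]; print(nm,len(q),q[:,:2].min(0).round(3),q[:,:2].max(0).round(3),q.mean(0).round(4))
    if nm in('foot','block'): print(cv2.minAreaRect(q[:,:2].astype(np.float32)*1000))
    if nm=='tab': print(q.round(3).tolist()[:40])
c=d['image'][180:280,235:335,::-1]
a=cv2.resize(c,(600,600),interpolation=cv2.INTER_CUBIC)
cv2.imwrite('pics/crop1.png',a)
E
```

```text
top [215.5  92. ] 46 ray60 [0.8619 0.1773] ray70 [0.8571 0.1751] maxz 0.0332
top [211.3 100.8] 38 ray60 [0.8346 0.1837] ray70 [0.83   0.1814] maxz 0.0454
top [202.3 106.1] 55 ray60 [0.8153 0.2047] ray70 [0.8109 0.2022] maxz 0.0448
top [212.  113.8] 76 ray60 [0.7978 0.1745] ray70 [0.7936 0.1723] maxz 0.033
top [230.7 131. ] 31 ray60 [0.7578 0.1154] ray70 [0.7541 0.1139] maxz 0.0354
top [260.1 220.5] 59 ray60 [ 0.5335 -0.0026] ray70 [ 0.5323 -0.0028] maxz 0.072
top [141.4 230.5] 62 ray60 [0.4581 0.2891] ray70 [0.4577 0.2856] maxz 0.0619
scene [153.9   8.2] 100 ray60 [ 1.5828 -0.2489] ray70 [ 1.565  -0.2419] maxz 0.074
scene [383.   33.2] 23 ray60 [ 0.948  -0.8653] ray70 [ 0.9371 -0.8515] maxz 0.1114
scene [128.8 173.4] 138 ray60 [0.8256 0.2001] ray70 [0.816  0.2022] maxz 0.0445
scene [139.9 178.5] 22 ray60 [0.7918 0.1832] ray70 [0.7825 0.1856] maxz 0.0349
scene [252.1 209.8] 52 ray60 [ 0.5368 -0.0057] ray70 [ 0.5304 -0.0013] maxz 0.0723
scene [160.7 293.7] 61 ray60 [0.4559 0.2913] ray70 [0.4503 0.2925] maxz 0.0614
foot 1373 [ 0.415 -0.19 ] [0.656 0.051] [ 0.5765 -0.0748  0.0103]
((539.
[... 310 characters left out ...]
0.0846  0.0803]
tab 26 [ 0.43  -0.099] [ 0.457 -0.093] [ 0.4438 -0.0959  0.1281]
[[0.457, -0.093, 0.128], [0.457, -0.095, 0.129], [0.455, -0.093, 0.131], [0.455, -0.095, 0.13], [0.453, -0.093, 0.127], [0.453, -0.096, 0.128], [0.45, -0.094, 0.127], [0.451, -0.096, 0.128], [0.448, -0.094, 0.128], [0.448, -0.096, 0.127], [0.446, -0.094, 0.129], [0.446, -0.097, 0.128], [0.444, -0.095, 0.127], [0.444, -0.097, 0.129], [0.441, -0.095, 0.127], [0.442, -0.097, 0.127], [0.439, -0.095, 0.129], [0.44, -0.098, 0.127], [0.437, -0.096, 0.127], [0.437, -0.098, 0.129], [0.435, -0.096, 0.13], [0.435, -0.098, 0.129], [0.433, -0.097, 0.125], [0.433, -0.099, 0.128], [0.43, -0.097, 0.128], [0.431, -0.099, 0.128]]
```

View pics/crop1.png

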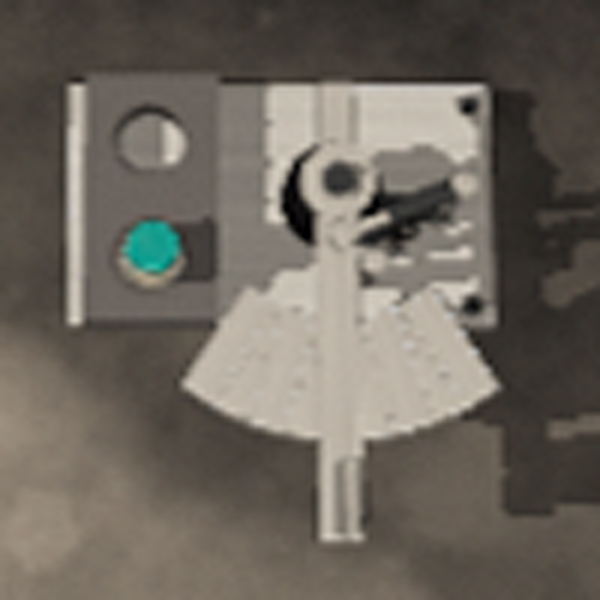

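The holder is turned about +9.5° in world: pivot ≈(.572,-.0745), pocket ≈(.584,.0065), tab ≈(.444,-.096), loose vial ≈(.457,.290). I'll check the hub height and work out the shifts.

```bash
python3 - <<'E'
from h import *
d=dict(np.load('top1.npz'));P=cloud(d)
q=P.reshape(-1,3); m=np.hypot(q[:,0]-.572,q[:,1]+.0745)<.075
q=q[m]; q=q[q[:,2]>.085]; print(np.c_[q[::6]].round(3).tolist(), q[:,2].max())
print(ray(d,260.3,202.8,.03).round(4))
p=ctrl.get_state()['position']
for w in ([.52,-.25,.22],[.457,.29,.20]): print(totool(np.array(w)-p).round(1))
E
```

```text
[[0.58, -0.063, 0.085], [0.573, -0.071, 0.088], [0.581, -0.126, 0.1], [0.577, -0.121, 0.103], [0.569, -0.074, 0.087], [0.575, -0.119, 0.099], [0.566, -0.075, 0.089], [0.572, -0.117, 0.1], [0.567, -0.103, 0.098], [0.569, -0.118, 0.1], [0.564, -0.101, 0.1], [0.566, -0.116, 0.101], [0.561, -0.101, 0.103], [0.558, -0.092, 0.098], [0.56, -0.107, 0.098], [0.556, -0.095, 0.098], [0.55, -0.079, 0.098], [0.553, -0.093, 0.099], [0.549, -0.082, 0.097], [0.545, -0.075, 0.097], [0.543, -0.08, 0.098]] 0.10569223947140141
[0.5839 0.0054 0.03  ]
[ 390.4 -224.5    1.9]
[ 532.  -749.4   22.8]
```

```bash
python3 -m jog '[[[390,-225,0,0,0,0,87],[390,-225,0,0,0,0,87],[390,-225,0,0,0,0,87],[390,-225,0,0,0,0,87],[390,-225,0,0,0,0,87],[390,-225,0,0,0,0,87],[390,-225,0,0,0,0,87],[390,-225,0,0,0,0,87],[390,-225,0,0,0,0,87],[390,-225,0,0,0,0,87]]]'
python3 -m jog '[[[142,-524,0,0,0,0,87],[142,-524,0,0,0,0,87],[142,-524,0,0,0,0,87],[142,-524,0,0,0,0,87],[142,-524,0,0,0,0,87],[142,-524,0,0,0,0,87],[142,-524,20,0,0,0,87],[142,-524,20,0,0,0,87],[142,-524,20,0,0,0,87],[142,-524,20,0,0,0,87]]]'
python3 - <<'E'
from h import *
p=ctrl.get_state()['position'];print(totool(np.array([.457,.29,.20])-p).round(1))
E
```

```text
time: 1.1
position: [0.5244, -0.2408, 0.2224]
tool_rot: [-3.077, -0.613, -0.005]
ft_force: [-0.1, 0.9, -0.9]
grip_width: 0.999
grip_force: 0.0
time: 2.1
position: [0.4618, 0.2472, 0.206]
tool_rot: [3.084, 0.592, 0.001]
ft_force: [0.8, 0.0, -0.4]
grip_width: 1.004
grip_force: 0.0
[ 11.4 -41.5   5.9]
```

```bash
python3 -m jog '[[[12,-42,6,0,0,0,87],[12,-42,6,0,0,0,87],[12,-42,6,0,0,0,87]]]'
python3 - <<'E'
from h import *
d=snap('wrist','w1.png'); np.savez('w1.npz',**d)
hsv=cv2.cvtColor(d['image'],cv2.COLOR_RGB2HSV)
m=cv2.inRange(hsv,(80,110,60),(97,255,255))
k,l,s,c=cv2.connectedComponentsWithStats(m)
P=cloud(d)
for i in range(1,k):
    if s[i,4]>100:
        q=P[l==i]; q=q[q[:,2]>.057]; print(c[i],s[i,4],len(q),(q.min(0)+q.max(0))/2,q.max(0)-q.min(0),ray(d,*c[i],.058))
p=ctrl.get_state()['position'];print(p,totool(np.array([.457,.29,.20])-p).round(1))
E
```

```text
time: 2.4
position: [0.4571, 0.2899, 0.1994]
tool_rot: [3.084, 0.598, -0.002]
ft_force: [-0.4, -1.0, -0.6]
grip_width: 1.0
grip_force: 0.0
[258.09469697 175.4280303 ] 264 254 [0.48780245 0.30083626 0.20930753] [0.07868632 0.0364273  0.30442329] [0.45871747 0.29276293 0.058     ]
[506.37572254 210.28323699] 173 173 [0.53214981 0.15703573 0.21055776] [0.02134718 0.32402834 0.30192282] [ 0.53152796 -0.00523541  0.058     ]
[0.45801755 0.28833121 0.19956711] [-0.3 -1.9 -0.4]
```

View pics/w1.png

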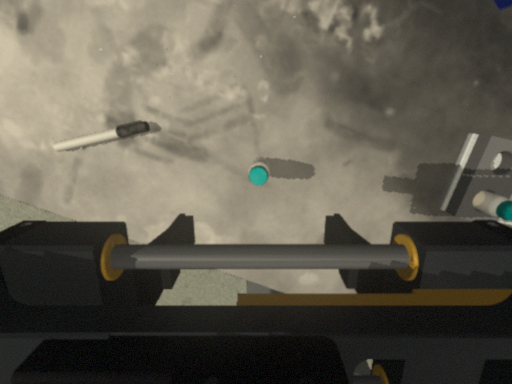

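The wrist view shows the loose vial cap at (258,175), centred between the fingers. I'll descend and grip.

```bash
python3 -m jog '[[[1.5,-1,40,0,0,0,87],[1.5,-1,80,0,0,0,87],[1.5,-1,120,0,0,0,87],[1.5,-1,150,0,0,0,87],[1.5,-1,168,0,0,0,87],[1.5,-1,168,0,0,0,87],[1.5,-1,168,0,0,0,60],[1.5,-1,168,0,0,0,40],[1.5,-1,168,0,0,0,30],[1.5,-1,168,0,0,0,15]]]' 12
python3 -m jog '[[[0,0,0,0,0,0,15],[0,0,0,0,0,0,15],[0,0,0,0,0,0,15],[0,0,0,0,0,0,15],[0,0,0,0,0,0,15]]]'

```

```text
time: 3.45
position: [0.4598, 0.291, 0.0332]
tool_rot: [-3.085, -0.592, -0.003]
ft_force: [-0.4, 0.1, -0.2]
grip_width: 0.723
grip_force: 0.0
time: 3.95
position: [0.4589, 0.2908, 0.032]
tool_rot: [3.085, 0.593, -0.0]
ft_force: [0.2, 0.2, -0.2]
grip_width: 0.3
grip_force: 12.0
```

```bash
python3 -m jog '[[[0,0,-30,0,0,0,15],[0,0,-70,0,0,0,15],[0,0,-100,0,0,0,15],[3,80,-100,0,0,0,15],[4,120,-100,0,0,0,15],[6,165,-100,0,0,0,15],[7,210,-100,0,0,0,15],[9,255,-100,0,0,0,15],[10,290,-100,0,0,0,15],[10,311,-100,0,0,0,15]]]'
python3 -m jog '[[[0,0,0,0,0,0,15],[0,0,0,0,0,0,15],[0,0,0,0,0,0,15]]]'
python3 - <<'E'
from h import *
s=ctrl.get_state();print(s['position'],s['tool_rot'],totool(np.array([.584,.006,.132])-s['position']).round(1))
a=snap('wrist');t=snap('top');c=snap('scene')
for n,d in dict(w2=a,t2=t,s2=c).items(): np.savez(n+'.npz',**d)
for n,d in dict(t=t,s=c,w=a).items():
    f,M,tt=cam(d)
    for p in ([.584,.006,.03],[.459,-.094,.128],[.584,.006,.16]):
        q=M@np.array(p)+tt; print(n,p,(q[0]/q[2]*f+d['cx']).round(),(q[1]/q[2]*f+d['cy']).round())
u,v=245,205
im=np.hstack([a['image'],cv2.resize(c['image'][150:270,180:340],(288,216))[:, :],]) if 0 else a['image']
A=cv2.resize(c['image'][160:250,200:320],(512,384),interpolation=cv2.INTER_CUBIC)
o=np.hstack([cv2.resize(a['image'],(400,300)),cv2.resize(A,(400,300))])
B=cv2.resize(t['image'][170:260,215:335],(400,300),interpolation=cv2.INTER_CUBIC)
o=np.vstack([o,np.hstack([B,B*0])]); cv2.imwrite('pics/m2.png',o[:,:,::-1])
E
```

```text
time: 4.95
position: [0.5846, 0.0003, 0.1317]
tool_rot: [3.085, 0.584, -0.001]
ft_force: [0.9, 0.6, -0.5]
grip_width: 0.3
grip_force: 12.0
time: 5.25
position: [0.583, 0.0079, 0.1321]
tool_rot: [-3.083, -0.597, 0.0]
ft_force: [0.0, -0.2, -0.3]
grip_width: 0.3
grip_force: 12.0
[0.58300446 0.00790149 0.13210971] [-3.08343470e+00 -5.97213039e-01  2.72748179e-04] [0.2 2.1 0.1]
t [0.584, 0.006, 0.03] 260.0 203.0
t [0.459, -0.094, 0.128] 294.0 255.0
t [0.584, 0.006, 0.16] 260.0 193.0
s [0.584, 0.006, 0.03] 238.0 207.0
s [0.459, -0.094, 0.128] 301.0 197.0
s [0.584, 0.006, 0.16] 237.0 173.0
w [0.584, 0.006, 0.03] 262.0 187.0
w [0.459, -0.094, 0.128] 318.0 394.0
w [0.584, 0.006, 0.16] 264.0 250.0
```

View pics/m2.png

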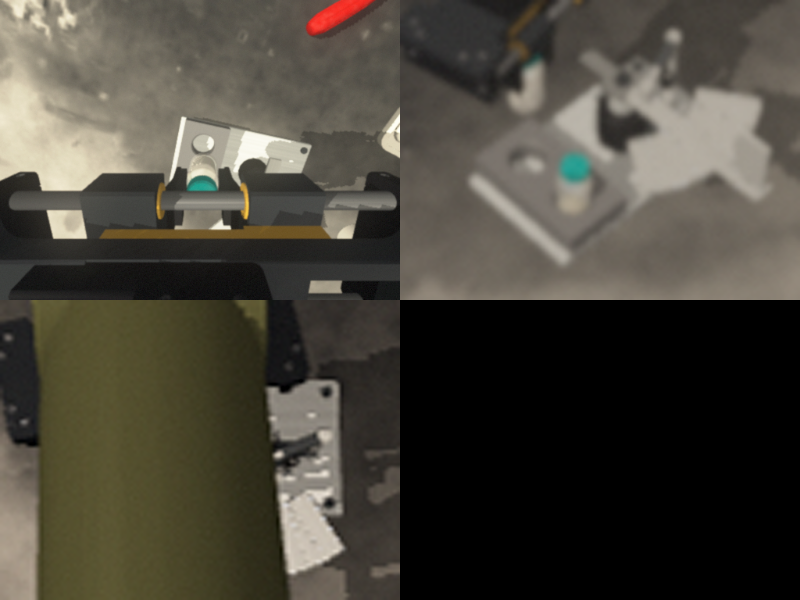

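The wrist view shows the pocket mouth near (260,183) in full pixels, just beyond the held vial. The scene view shows the vial above and behind the pocket, as expected. I'll take one close look at the mouth.

```bash
python3 - <<'E'
from h import *
d=dict(np.load('w2.npz'))
f,M,t=cam(d)
im=cv2.resize(d['image'][150:250,220:345],None,fx=6,fy=6,interpolation=cv2.INTER_CUBIC)
def pr(p):
    q=M@np.array(p)+t; return (int((q[0]/q[2]*f+d['cx']-220+.5)*6),int((q[1]/q[2]*f+d['cy']-150+.5)*6))
for a in np.arange(0,6.28,.2):
    cv2.circle(im,pr([.584+.015*np.cos(a),.006+.015*np.sin(a),.03]),2,(255,0,0),-1)
    cv2.circle(im,pr([.583+.0135*np.cos(a),.0079+.0135*np.sin(a),.160]),2,(255,255,0),-1)
    cv2.circle(im,pr([.583+.0135*np.cos(a),.0079+.0135*np.sin(a),.100]),2,(0,255,0),-1)
cv2.imwrite('pics/z2.png',im[:,:,::-1])
E
```

```text
(no output)
```

View pics/z2.png

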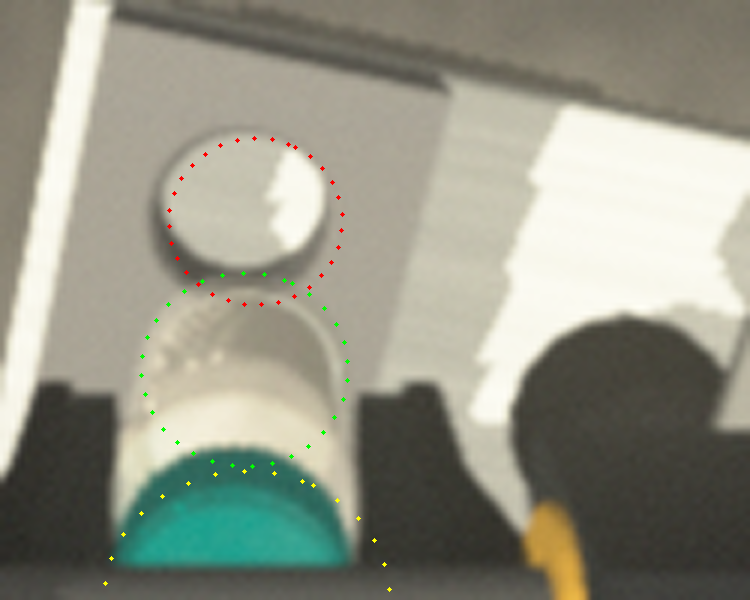

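The real rim sits about 17 px left and 10 px up (×6 zoom) of my prediction, and the held vial about 10 px left and slightly low. So I should move roughly +2.7 mm in tool x and +0.6 mm in tool y. I'll go to just above the mouth and look again.

```bash
python3 -m jog '[[[2.7,0.6,20,0,0,0,15],[2.7,0.6,40,0,0,0,15],[2.7,0.6,55,0,0,0,15],[2.7,0.6,64,0,0,0,15],[2.7,0.6,64,0,0,0,15],[2.7,0.6,64,0,0,0,15]]]'
python3 - <<'E'
from h import *
p=ctrl.get_state()['position'];print(p)
d=snap('wrist');c=snap('scene')
o=[]
for d,(v0,u0),k,n in((d,(150,210),4,'w'),(c,(175,205),6,'s')):
    h,w=(130,100) if k==4 else (70,66)
    im=cv2.resize(d['image'][v0:v0+h,u0:u0+w],None,fx=k,fy=k,interpolation=cv2.INTER_CUBIC)
    f,M,t=cam(d)
    for z,r,col in((.03,.015,(255,0,0)),(p[2]-.032,.0135,(0,255,0))):
      for a in np.arange(0,6.28,.2):
        q=M@np.array([p[0]+r*np.cos(a),p[1]+r*np.sin(a),z])+t
        cv2.circle(im,(int((q[0]/q[2]*f+d['cx']-u0+.5)*k),int((q[1]/q[2]*f+d['cy']-v0+.5)*k)),1,col,-1)
    o.append(cv2.copyMakeBorder(im,0,520-im.shape[0],0,0,cv2.BORDER_CONSTANT))
cv2.imwrite('pics/z3.png',np.hstack(o)[:,:,::-1])
E
```

```text
time: 6.0
position: [0.5866, 0.0064, 0.0686]
tool_rot: [3.085, 0.594, 0.001]
ft_force: [-0.1, 0.2, 0.4]
grip_width: 0.299
grip_force: 12.0
[0.5866284  0.00636484 0.06857675]
```

View pics/z3.png

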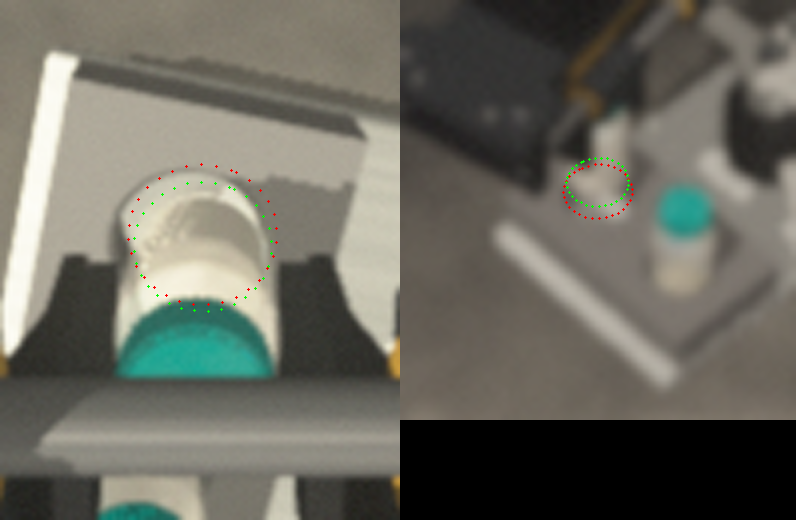

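The wrist view shows the rim spanning about 116–268 px and the vial bottom 133–266, with the rim top at 168. So the vial needs about -1.4 mm in tool y and +1 mm in tool x, and the scene view agrees in direction. I'll correct that and lower gently while watching the force.

```bash
python3 -m jog '[[[1.1,-1.4,0,0,0,0,15],[1.1,-1.4,2,0,0,0,15],[1.1,-1.4,4,0,0,0,15],[1.1,-1.4,6,0,0,0,15],[1.1,-1.4,7.5,0,0,0,15],[1.1,-1.4,9,0,0,0,15],[1.1,-1.4,10,0,0,0,15],[1.1,-1.4,10,0,0,0,15]]]'; python3 -m jog '[[[0,0,1,0,0,0,15],[0,0,2,0,0,0,15],[0,0,2,0,0,0,15]]]'
```

```text
time: 6.9
position: [0.5876, 0.0081, 0.0607]
tool_rot: [3.084, 0.593, 0.002]
ft_force: [-4.8, 0.1, 15.1]
grip_width: 0.302
grip_force: 12.1
time: 7.2
position: [0.5878, 0.0082, 0.059]
tool_rot: [3.084, 0.593, 0.003]
ft_force: [-4.5, 0.3, 15.1]
grip_width: 0.302
grip_force: 12.1
```

Touched the rim: 15 N up with -4.8 N in x, so I'm too far in +x. I'll back up, shift about -2 mm in x and retry.

```bash
python3 -m jog '[[[0,0,-4,0,0,0,15],[0,0,-6,0,0,0,15],[-2,-0.3,-6,0,0,0,15],[-2,-0.3,-6,0,0,0,15],[-2,-0.3,-4,0,0,0,15],[-2,-0.3,-2,0,0,0,15],[-2,-0.3,-1,0,0,0,15],[-2,-0.3,0,0,0,0,15],[-2,-0.3,0,0,0,0,15]]]'
```

```text
time: 8.1
position: [0.5846, 0.0074, 0.0558]
tool_rot: [-3.085, -0.593, 0.001]
ft_force: [-0.2, 0.5, 0.1]
grip_width: 0.303
grip_force: 12.0
```

```bash
python3 - <<'E'
from h import *
s=ctrl.get_state();p=s['position'];print(p,s['ft_force'])
d=snap('wrist');c=snap('scene');o=[]
for d,(v0,u0),k in((d,(180,225),8),(c,(185,220),10)):
    h,w=(70,62) if k==8 else (56,30)
    im=cv2.resize(d['image'][v0:v0+h,u0:u0+w],None,fx=k,fy=k,interpolation=cv2.INTER_CUBIC); o.append(im[:560])
cv2.imwrite('pics/z4.png',np.hstack(o)[:,:,::-1])
E
```

```text
[0.58464574 0.00740323 0.05582885] [-0.18374481  0.46260699  0.106712  ]
```

View pics/z4.png

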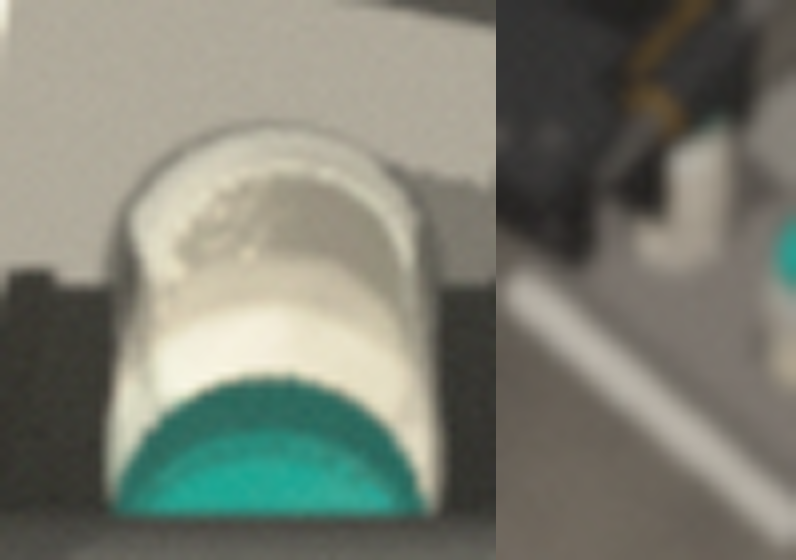

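The vial bottom is now inside the rim and centred sideways, with no contact force. I'll continue down.

```bash
python3 -m jog '[[[0,0,2,0,0,0,15],[0,0,4,0,0,0,15],[0,0,6,0,0,0,15],[0,0,8,0,0,0,15],[0,0,8,0,0,0,15]]]';python3 -m jog '[[[0,0,1.5,0,0,0,15],[0,0,3,0,0,0,15],[0,0,3,0,0,0,15]]]'
```

```text
time: 8.7
position: [0.5845, 0.0073, 0.0477]
tool_rot: [-3.085, -0.593, 0.001]
ft_force: [-0.5, 0.2, -0.3]
grip_width: 0.302
grip_force: 12.0
time: 9.0
position: [0.5846, 0.0073, 0.0449]
tool_rot: [-3.085, -0.593, 0.001]
ft_force: [0.3, -0.4, -0.5]
grip_width: 0.304
grip_force: 12.0
```

```bash
python3 -m jog '[[[0,0,1,0,0,0,15],[0,0,2,0,0,0,15],[0,0,2.5,0,0,0,15],[0,0,2.5,0,0,0,15]]]';python3 -m jog '[[[0,0,1,0,0,0,15],[0,0,1.5,0,0,0,15],[0,0,1.5,0,0,0,15]]]'
```

```text
time: 9.4
position: [0.5847, 0.0074, 0.0425]
tool_rot: [3.085, 0.593, -0.0]
ft_force: [-0.5, -0.1, -0.0]
grip_width: 0.305
grip_force: 12.0
time: 9.7
position: [0.5847, 0.0073, 0.041]
tool_rot: [3.085, 0.593, -0.0]
ft_force: [0.5, 0.2, 0.3]
grip_width: 0.303
grip_force: 12.0
```

```bash
python3 -m jog '[[[0,0,0.7,0,0,0,15],[0,0,1.4,0,0,0,15],[0,0,1.4,0,0,0,15]]]';python3 -m jog '[[[0,0,0.7,0,0,0,15],[0,0,1.3,0,0,0,15],[0,0,1.3,0,0,0,15]]]'; python3 - <<'E'
from h import *
d=snap('scene')
hsv=cv2.cvtColor(d['image'],cv2.COLOR_RGB2HSV);m=cv2.inRange(hsv,(80,110,60),(97,255,255))
k,l,s,c=cv2.connectedComponentsWithStats(m)
for i in range(1,k):
    if s[i,4]>3 and 220<c[i][0]<270: print(c[i],s[i])
E
```

```text
time: 10.0
position: [0.585, 0.0074, 0.0401]
tool_rot: [3.085, 0.593, 0.0]
ft_force: [-1.2, -0.1, 2.4]
grip_width: 0.301
grip_force: 12.0
time: 10.3
position: [0.5855, 0.0074, 0.04]
tool_rot: [3.084, 0.593, 0.002]
ft_force: [-2.3, 0.2, 9.8]
grip_width: 0.302
grip_force: 12.0
[251.92592593 209.7962963 ] [248 206   9   8  54]
```

Floor contact at TCP z of about 0.040, which is home allowing for ~2 mm of slip. I'll release and lift.

```bash
python3 -m jog '[[[0,0,-1.2,0,0,0,15],[0,0,-1.2,0,0,0,28],[0,0,-1.2,0,0,0,34],[0,0,-1.2,0,0,0,42],[0,0,-1.2,0,0,0,42],[0,0,-1.2,0,0,0,42],[0,0,-1.2,0,0,0,42]]]';python3 -m jog '[[[0,0,-15,0,0,0,42],[0,0,-40,0,0,0,42],[0,0,-75,0,0,0,42],[0,0,-120,0,0,0,42],[0,0,-160,0,0,0,42],[0,0,-160,0,0,0,42]]]'; python3 - <<'E'
from h import *
s=ctrl.get_state();print(s['position'],s['tool_rot'])
for n in('scene','wrist'):
    d=snap(n);np.savez(n+'5.npz',**d);P=cloud(d)
    hsv=cv2.cvtColor(d['image'],cv2.COLOR_RGB2HSV);m=cv2.inRange(hsv,(80,110,60),(97,255,255))
    k,l,st,c=cv2.connectedComponentsWithStats(m)
    for i in range(1,k):
        r=ray(d,*c[i],.07)
        if st[i,4]>20 and abs(r[0]-.56)<.08 and abs(r[1])<.05: print(n,c[i],st[i],r,np.percentile(P[l==i][:,2],[50,90]))
E
```

```text
time: 11.05
position: [0.5848, 0.0073, 0.0395]
tool_rot: [-3.085, -0.593, 0.0]
ft_force: [0.5, -0.4, -0.8]
grip_width: 0.475
grip_force: 0.0
time: 11.65
position: [0.5887, 0.0083, 0.2075]
tool_rot: [3.082, 0.593, 0.019]
ft_force: [-0.2, -0.7, -0.9]
grip_width: 0.483
grip_force: 0.0
[0.58871395 0.00827299 0.20753801] [3.08182779 0.59298924 0.01898331]
scene [237.47272727 198.21818182] [234 195   8   8  55] [0.58203597 0.00858218 0.07      ] [0.06901327 0.07173469]
scene [251.92156863 209.94117647] [248 206   9   8  51] [ 0.53019989 -0.00070935  0.07      ] [0.06838017 0.07138131]
wrist [257.62724014 181.55913978] [249 172  19  19 279] [0.58452254 0.00915631 0.07      ] [0.06968607 0.07064391]
wrist [250.32713755 221.98141264] [242 213  18  19 269] [ 0.53441271 -0.00129538  0.07      ] [0.06959323 0.0708281 ]
```

Both caps read about 0.070 m high and 52 mm apart, so the vial is seated. Now I'll plan the push.

```bash
cat > push.py <<'E'
from h import *
import sys
PV=np.array([.5715,-.0738]); A0=np.radians(189.8); Z=.098
def pose(phi,off,z=Z):
    a=A0-phi; u=np.array([np.cos(a),np.sin(a)]); t=np.array([np.sin(a),-np.cos(a)])
    p=PV+.130*u-off*t; y=-t
    return np.r_[p,z], np.column_stack([np.cross([y[0],y[1],0],[0,0,-1]),[y[0],y[1],0],[0,0,-1]])
def row(phi,off,z,base):
    p,M=pose(phi,off,z); p0,M0=base
    return np.r_[M0.T@(p-p0)*1000, np.degrees(R.from_matrix(M0.T@M).as_rotvec())].round(1)
def cur():
    s=ctrl.get_state(); return s['position'],R.from_rotvec(s['tool_rot']).as_matrix()
E
python3 - <<'E'
from push import *
s=ctrl.get_state();print(s['joint_positions'].round(2), s['position'])
print(row(0,.032,.2,cur()),row(0,.032,.098,cur()))
E
```

```text
[ 0.51  0.25 -0.67  1.63  0.16  1.31 -1.37] [0.58557151 0.00752352 0.20171315]
[-1.77e+02  7.46e+01  1.40e+00  1.00e-01 -2.00e-01  1.20e+01] [-1.773e+02  7.450e+01  1.034e+02  1.000e-01 -2.000e-01  1.200e+01]
```

```bash
sed -i 's/y=-t$/y=-u/' push.py; python3 - <<'E'
from push import *
print(row(0,.032,.2,cur()),row(0,.032,.098,cur()),pose(0,.032)[1])
E
```

```text
[-1.77e+02  7.46e+01  1.40e+00  2.00e-01 -1.00e-01 -7.80e+01] [-1.773e+02  7.450e+01  1.034e+02  2.000e-01 -1.000e-01 -7.800e+01] [[-0.1702095  0.9854079  0.       ]
 [ 0.9854079  0.1702095  0.       ]
 [ 0.         0.        -1.       ]]
```

```bash
python3 -m jog '[[[-18,7,0,0,0,-8,20],[-36,15,0,0,0,-16,0],[-54,22,0,0,0,-24,0],[-72,30,0,0,0,-32,0],[-90,37,0,0,0,-40,0],[-108,45,0,0,0,-48,0],[-126,53,0,0,0,-56,0],[-144,60,0,0,0,-64,0],[-165,68,0,0,0,-72,0],[-177,74.5,0,0,0,-78,0]]]'
python3 -m jog '[[[0,0,0,0,0,0,0],[0,0,0,0,0,0,0],[0,0,0,0,0,0,0]]]'
python3 - <<'E'
from push import *
print(row(0,.032,.2,cur()))
d=snap('wrist','w6.png');f,M,t=cam(d)
im=cv2.imread('pics/w6.png')
for p in ([*(PV),.08],[*(pose(0,0)[0][:2]),.128]):
    q=M@np.array(p)+t; c=(int(q[0]/q[2]*f+d['cx']),int(q[1]/q[2]*f+d['cy'])); print(c); cv2.circle(im,c,2,(0,0,255),-1)
cv2.imwrite('pics/w6.png',im)
P=cloud(d);q=P.reshape(-1,3);q=q[(abs(q[:,0]-.444)<.04)&(abs(q[:,1]+.096)<.03)&(q[:,2]>.118)&(q[:,2]<.135)];print(len(q),q.mean(0),q.min(0),q.max(0))
E
```

```text
time: 12.75
position: [0.4457, -0.1284, 0.1982]
tool_rot: [-2.018, -2.404, 0.003]
ft_force: [0.8, -0.7, -0.2]
grip_width: 0.009
grip_force: 0.0
time: 13.05
position: [0.4484, -0.1264, 0.1993]
tool_rot: [-2.024, -2.402, -0.001]
ft_force: [0.3, -0.7, 0.6]
grip_width: 0.007
grip_force: 0.0
[-1.2  0.3 -0.7 -0.  -0.  -0.1]
(380, 155)
(259, 164)
195 [ 0.44273204 -0.09312395  0.12596391] [ 0.42840785 -0.09762483  0.11878719] [ 0.45717711 -0.08967404  0.12940307]
```

View pics/w6.png

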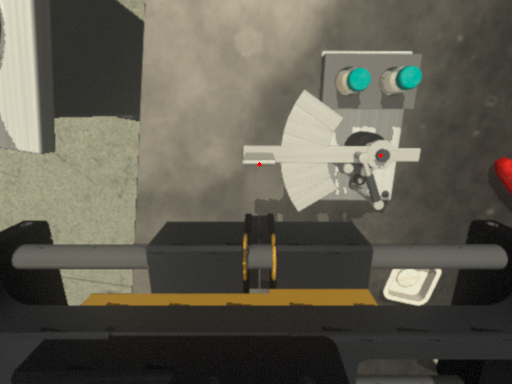

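The wrist view shows both caps (358,79) and (407,77) in the holder, and the tab at (259,160) straight ahead of the closed fingers (tool +x is image up). I'll descend behind the tab and print the arc rows.

```bash
python3 -m jog '[[[-1,0,30,0,0,0,0],[-1,0,60,0,0,0,0],[-1,0,85,0,0,0,0],[-1,0,101,0,0,0,0],[-1,0,101,0,0,0,0],[-1,0,101,0,0,0,0]]]'
python3 - <<'E'
from push import *
s=ctrl.get_state();print(s['ft_force'],row(0,.0135,.098,cur()))
b=pose(0,.0135)
for k in range(1,11): print(row(np.radians(2.5*k),.0135,.098,b))
E
```

```text
time: 13.7
position: [0.4487, -0.1278, 0.0989]
tool_rot: [-2.023, -2.403, -0.001]
ft_force: [0.3, -0.5, 0.1]
grip_width: 0.005
grip_force: 0.0
[ 0.28631707 -0.51495631  0.06562075] [18.8  0.2  0.9  0.  -0.  -0. ]
[ 5.7 -0.5  0.   0.   0.   2.5]
[11.4 -0.7  0.   0.   0.   5. ]
[17.1 -0.6  0.   0.   0.   7.5]
[22.8 -0.4  0.   0.   0.  10. ]
[28.5  0.2  0.   0.   0.  12.5]
[34.1  0.9  0.   0.   0.  15. ]
[39.7  2.   0.   0.   0.  17.5]
[45.3  3.2  0.   0.   0.  20. ]
[50.8  4.7  0.   0.   0.  22.5]
[56.2  6.5  0.   0.   0.  25. ]
```

```bash
python3 -m jog '[[[5,0,1,0,0,0,0],[10,0,1,0,0,0,0],[13,0,1,0,0,0,0],[15,0,1,0,0,0,0],[17,0,1,0,0,0,0],[18.8,0,1,0,0,0,0],[18.8,0,1,0,0,0,0]]]'
python3 -m jog '[[[2,0,0,0,0,0,0],[4,0,0,0,0,0,0],[6,0,0,0,0,0,0],[6,0,0,0,0,0,0]]]'
```

```text
time: 14.4
position: [0.445, -0.1097, 0.0977]
tool_rot: [2.024, 2.402, -0.0]
ft_force: [0.5, 0.6, -0.6]
grip_width: 0.004
grip_force: 0.0
time: 14.8
position: [0.4441, -0.1044, 0.0977]
tool_rot: [2.024, 2.402, -0.001]
ft_force: [0.8, -3.2, -1.4]
grip_width: 0.009
grip_force: 1.5
```

```bash
python3 -m jog '[[[4.5,-0.2,0,0,0,2,0],[9.1,-0.3,0,0,0,4,0],[13.6,-0.2,0,0,0,6,0],[18,0.1,0,0,0,8,0],[22.4,0.5,0,0,0,10,0],[26.8,1.1,0,0,0,12,0],[31.2,1.8,0,0,0,14,0],[35.5,2.7,0,0,0,16,0],[39.8,3.7,0,0,0,18,0],[44,4.9,0,0,0,20,0]]]'
python3 -c "
from push import *
print(row(np.radians(20),.0085,.098,cur()))"
```

```text
time: 15.8
position: [0.441, -0.0608, 0.0977]
tool_rot: [2.412, 2.011, -0.002]
ft_force: [-0.8, -4.8, 1.3]
grip_width: 0.01
grip_force: 2.3
[ 1.8  0.7 -0.3 -0.   0.1 -0.2]
```

Smooth, at about 5 N. Continuing.

```bash
python3 -m jog '[[[4.5,-0.2,0,0,0,2,0],[9.1,-0.3,0,0,0,4,0],[13.6,-0.2,0,0,0,6,0],[18,0.1,0,0,0,8,0],[22.4,0.5,0,0,0,10,0],[26.8,1.1,0,0,0,12,0],[31.2,1.8,0,0,0,14,0],[35.5,2.7,0,0,0,16,0],[39.8,3.7,0,0,0,18,0],[44,4.9,0,0,0,20,0]]]'
python3 -c "
from push import *
print(row(np.radians(40),.0085,.098,cur()))"
python3 -m jog '[[[4.5,-0.2,0,0,0,2,0],[9.1,-0.3,0,0,0,4,0],[13.6,-0.2,0,0,0,6,0],[18,0.1,0,0,0,8,0],[22.4,0.5,0,0,0,10,0],[26.8,1.1,0,0,0,12,0],[31.2,1.8,0,0,0,14,0],[31.2,1.8,0,0,0,14,0]]]'
python3 -c "
from push import *
print(row(np.radians(54),.0085,.098,cur()))"
```

```text
time: 16.8
position: [0.4529, -0.0182, 0.0977]
tool_rot: [-2.726, -1.562, 0.005]
ft_force: [-3.5, -3.6, 3.6]
grip_width: 0.006
grip_force: 2.4
[ 3.   0.4 -0.3 -0.1  0.1 -0.2]
time: 17.6
position: [0.4702, 0.0088, 0.0974]
tool_rot: [-2.893, -1.222, 0.004]
ft_force: [-3.9, -2.0, 2.8]
grip_width: 0.003
grip_force: 1.9
[ 2.8  0.2 -0.6 -0.1  0.1 -0. ]
```

```bash
for i in 1; do python3 -m jog '[[[2.3,-0.1,0,0,0,1,0],[4.5,-0.2,0,0,0,2,0],[6.8,-0.2,0,0,0,3,0],[9.1,-0.3,0,0,0,4,0],[9.1,-0.3,0,0,0,4,0]]]'; done
python3 -m jog '[[[2.3,-0.1,0,0,0,1,0],[4.5,-0.2,0,0,0,2,0],[6.8,-0.2,0,0,0,3,0],[9.1,-0.3,0,0,0,4,0],[9.1,-0.3,0,0,0,4,0]]]'
python3 -c "
from push import *
print(row(np.radians(62),.0085,.098,cur()))"
```

```text
time: 18.1
position: [0.4771, 0.0161, 0.0973]
tool_rot: [-2.934, -1.12, 0.001]
ft_force: [-4.7, -0.1, -0.8]
grip_width: 0.006
grip_force: 1.8
time: 18.6
position: [0.4844, 0.0219, 0.0976]
tool_rot: [-2.973, -1.016, -0.001]
ft_force: [-3.8, -0.7, -1.9]
grip_width: 0.006
grip_force: 1.6
[ 1.6 -1.  -0.4  0.  -0.  -0.1]
```

```bash
python3 -m jog '[[[2.3,-0.3,0,0,0,1,0],[4.5,-0.6,0,0,0,2,0],[6.8,-0.8,0,0,0,3,0],[9.1,-0.9,0,0,0,4,0],[9.1,-0.9,0,0,0,4,0]]]'
python3 -m jog '[[[2.3,-0.1,0,0,0,1,0],[4.5,-0.2,0,0,0,2,0],[6.8,-0.2,0,0,0,3,0],[9.1,-0.3,0,0,0,4,0],[9.1,-0.3,0,0,0,4,0]]]'
python3 -c "
from push import *
print(row(np.radians(70),.0085,.098,cur()))"
```

```text
time: 19.1
position: [0.4914, 0.028, 0.0978]
tool_rot: [3.006, 0.911, 0.002]
ft_force: [-2.0, -1.9, -1.7]
grip_width: 0.004
grip_force: 1.4
time: 19.6
position: [0.4987, 0.0334, 0.0978]
tool_rot: [3.036, 0.806, 0.002]
ft_force: [-1.0, -2.0, -0.4]
grip_width: 0.004
grip_force: 1.2
[ 1.3 -0.8 -0.2  0.  -0.1 -0.1]
```

Force is falling (about 2 N), so over-centre is near. One small step at a time now.

```bash
python3 -m jog '[[[2.3,-0.3,0,0,0,1,0],[4.5,-0.6,0,0,0,2,0],[6.8,-0.8,0,0,0,3,0],[6.8,-0.8,0,0,0,3,0],[6.8,-0.8,0,0,0,3,0]]]'
python3 -c "
from push import *
print(row(np.radians(73),.0085,.098,cur()))"
```

```text
time: 20.1
position: [0.5037, 0.0377, 0.0977]
tool_rot: [-3.056, -0.728, -0.001]
ft_force: [-1.3, -2.2, 1.7]
grip_width: 0.004
grip_force: 1.1
[ 1.7  0.1 -0.3 -0.  -0.  -0. ]
```

```bash
python3 -m jog '[[[2.3,-0.1,0,0,0,1,0],[4.5,-0.2,0,0,0,2,0],[6.8,-0.2,0,0,0,3,0],[6.8,-0.2,0,0,0,3,0],[6.8,-0.2,0,0,0,3,0]]]'
python3 -c "
from push import *
s=ctrl.get_state();print(s['ft_force'],s['grip_force'],row(np.radians(76),.0085,.098,cur()))
d=snap('wrist');P=cloud(d).reshape(-1,3);q=P[(P[:,2]>.12)&(P[:,2]<.134)&(np.hypot(*(P[:,:2]-PV).T)<.16)&(np.hypot(*(P[:,:2]-PV).T)>.11)]
c=q.mean(0)[:2]-PV;print(len(q),189.8-np.degrees(np.arctan2(c[1],c[0]))%360)"
```

```text
time: 20.6
position: [0.5097, 0.041, 0.0976]
tool_rot: [-3.074, -0.647, -0.0]
ft_force: [-1.6, -1.3, 1.6]
grip_width: 0.005
grip_force: 0.9
[-1.62760206 -1.30557962  1.64178746] 0.911431924905628 [ 1.7  0.  -0.4 -0.  -0.  -0. ]
539 77.17544158305182
```

```bash
python3 -m jog '[[[2.3,-0.1,0,0,0,1,0],[4.5,-0.2,0,0,0,2,0],[6.8,-0.2,0,0,0,3,0],[6.8,-0.2,0,0,0,3,0]]]'
cat > tab.py <<'E'
from push import *
s=ctrl.get_state();print(s['position'],R.from_rotvec(s['tool_rot']).as_euler('zyx',degrees=True).round(1))
d=snap('wrist');P=cloud(d).reshape(-1,3);r=np.hypot(*(P[:,:2]-PV).T);q=P[(P[:,2]>.12)&(P[:,2]<.134)&(r<.16)&(r>.11)]
c=q.mean(0)[:2]-PV;print('tab',len(q),(189.8-np.degrees(np.arctan2(c[1],c[0]))%360).round(1))
a=s['position'][:2]-PV;print('tool',(189.8-np.degrees(np.arctan2(a[1],a[0]))%360).round(1))
E
python3 tab.py
```

```text
time: 21.05
position: [0.5159, 0.044, 0.0975]
tool_rot: [-3.09, -0.566, -0.0]
ft_force: [-1.5, 0.9, 0.6]
grip_width: 0.004
grip_force: 0.8
[0.5159419  0.04398005 0.09754392] [ -20.8    0.  -180. ]
tab 536 80.2
tool 74.5
```

```bash
python3 -m jog '[[[2.3,-0.1,0,0,0,1,0],[4.5,-0.2,0,0,0,2,0],[6.8,-0.2,0,0,0,3,0],[6.8,-0.2,0,0,0,3,0]]]'
python3 tab.py
```

```text
time: 21.5
position: [0.5224, 0.0462, 0.0976]
tool_rot: [-3.104, -0.484, -0.001]
ft_force: [-1.5, 0.6, 0.0]
grip_width: 0.002
grip_force: 0.6
[0.52238242 0.04624986 0.09758532] [ -17.7    0.  -180. ]
tab 545 83.2
tool 77.5
```

```bash
python3 -m jog '[[[2.3,-0.1,0,0,0,1,0],[4.5,-0.2,0,0,0,2,0],[6.8,-0.2,0,0,0,3,0],[6.8,-0.2,0,0,0,3,0]]]'
python3 tab.py
```

```text
time: 21.95
position: [0.5289, 0.0485, 0.0977]
tool_rot: [-3.116, -0.403, -0.001]
ft_force: [-0.8, -0.1, 0.4]
grip_width: 0.006
grip_force: 0.4
[0.52890659 0.04848916 0.09767854] [ -14.7    0.  -180. ]
tab 544 86.2
tool 80.6
```

```bash
python3 -m jog '[[[2.3,-0.1,0,0,0,1,0],[4.5,-0.2,0,0,0,2,0],[4.5,-0.2,0,0,0,2,0],[4.5,-0.2,0,0,0,2,0]]]'
python3 tab.py
```

```text
time: 22.4
position: [0.533, 0.0497, 0.0977]
tool_rot: [3.122, 0.349, 0.001]
ft_force: [-1.1, 0.3, -1.3]
grip_width: 0.005
grip_force: 0.3
[0.53296357 0.04972923 0.09772009] [-12.8   0.  180. ]
tab 541 88.1
tool 82.5
```

Still in contact, with the force tapering to zero. Continuing in 2° steps.

```bash
python3 -m jog '[[[2.3,-0.1,0,0,0,1,0],[4.5,-0.2,0,0,0,2,0],[4.5,-0.2,0,0,0,2,0],[4.5,-0.2,0,0,0,2,0]]]'
python3 tab.py
```

```text
time: 22.85
position: [0.5373, 0.0509, 0.0977]
tool_rot: [3.128, 0.295, 0.001]
ft_force: [-0.1, -0.3, -0.1]
grip_width: 0.008
grip_force: 0.2
[0.5372876  0.05090278 0.09767959] [-10.8   0.  180. ]
tab 540 90.1
tool 84.5
```

```bash
python3 -m jog '[[[1.2,-0.1,0,0,0,0.5,0],[2.3,-0.1,0,0,0,1,0],[2.3,-0.1,0,0,0,1,0],[2.3,-0.1,0,0,0,1,0],[2.3,-0.1,0,0,0,1,0]]]'
python3 tab.py
```

```text
time: 23.4
position: [0.5393, 0.0514, 0.0976]
tool_rot: [3.13, 0.267, 0.0]
ft_force: [0.2, -0.1, 0.2]
grip_width: 0.003
grip_force: 0.1
[0.53934455 0.05140319 0.09764299] [ -9.8   0.  180. ]
tab 543 91.0
tool 85.4
```

```bash
python3 -m jog '[[[1.2,-0.1,0,0,0,0.5,0],[2.3,-0.1,0,0,0,1,0],[2.3,-0.1,0,0,0,1,0],[2.3,-0.1,0,0,0,1,0],[2.3,-0.1,0,0,0,1,0],[2.3,-0.1,0,0,0,1,0]]]'
python3 tab.py
```

```text
time: 24.05
position: [0.5416, 0.0519, 0.0976]
tool_rot: [3.132, 0.24, 0.0]
ft_force: [-0.7, -1.2, 0.3]
grip_width: 0.005
grip_force: 0.1
[0.54155165 0.05190548 0.09762559] [ -8.8   0.  180. ]
tab 540 92.0
tool 86.4
```

```bash
python3 -m jog '[[[1.2,-0.1,0,0,0,0.5,0],[1.2,-0.1,0,0,0,0.5,0],[1.2,-0.1,0,0,0,0.5,0],[1.2,-0.1,0,0,0,0.5,0],[1.2,-0.1,0,0,0,0.5,0],[1.2,-0.1,0,0,0,0.5,0]]]'
python3 tab.py
```

```text
time: 24.7
position: [0.5427, 0.0522, 0.0976]
tool_rot: [3.133, 0.226, 0.0]
ft_force: [0.6, -0.0, 0.4]
grip_width: 0.008
grip_force: 0.0
[0.54271751 0.05219689 0.09763209] [ -8.3   0.  180. ]
tab 553 92.5
tool 86.9
```

```bash
python3 -m jog '[[[1.2,-0.1,0,0,0,0.5,0],[2.3,-0.1,0,0,0,1,0],[2.3,-0.1,0,0,0,1,0],[2.3,-0.1,0,0,0,1,0],[2.3,-0.1,0,0,0,1,0],[2.3,-0.1,0,0,0,1,0]]]'
python3 tab.py
```

```text
time: 25.35
position: [0.545, 0.0526, 0.0976]
tool_rot: [3.135, 0.199, 0.0]
ft_force: [0.3, 0.4, 0.0]
grip_width: 0.005
grip_force: 0.0
[0.54498716 0.0525981  0.09764516] [ -7.3   0.  180. ]
tab 558 93.6
tool 88.0
```

```bash
python3 -m jog '[[[0,0,0,0,0,0,0],[0,0,0,0,0,0,0],[0,0,0,0,0,0,0],[0,0,0,0,0,0,0],[0,0,0,0,0,0,0],[0,0,0,0,0,0,0]]]'
python3 tab.py
```

```text
time: 26.0
position: [0.545, 0.0526, 0.0976]
tool_rot: [3.135, 0.199, 0.0]
ft_force: [-1.2, 0.4, 0.1]
grip_width: 0.004
grip_force: 0.0
[0.54496913 0.05262986 0.09763514] [ -7.3   0.  180. ]
tab 566 93.6
tool 87.9
```

Near dead centre; one more degree.

```bash
python3 -m jog '[[[1.2,-0.1,0,0,0,0.5,0],[2.3,-0.1,0,0,0,1,0],[2.3,-0.1,0,0,0,1,0],[2.3,-0.1,0,0,0,1,0],[2.3,-0.1,0,0,0,1,0],[2.3,-0.1,0,0,0,1,0]]]'
python3 tab.py
```

```text
time: 26.65
position: [0.5472, 0.053, 0.0976]
tool_rot: [3.137, 0.172, -0.0]
ft_force: [-0.2, 0.1, 0.3]
grip_width: 0.006
grip_force: 0.0
[0.54719795 0.05304075 0.09759876] [ -6.3  -0.  180. ]
tab 559 94.6
tool 89.0
```

```bash
python3 -m jog '[[[0,0,0,0,0,0,0],[0,0,0,0,0,0,0],[0,0,0,0,0,0,0],[0,0,0,0,0,0,0],[0,0,0,0,0,0,0],[0,0,0,0,0,0,0]]]'
python3 tab.py
```

```text
time: 27.3
position: [0.5472, 0.053, 0.0976]
tool_rot: [3.137, 0.171, -0.0]
ft_force: [0.1, 0.7, -0.1]
grip_width: 0.004
grip_force: 0.0
[0.54720977 0.05299984 0.097601  ] [ -6.3  -0.  180. ]
tab 566 94.6
tool 89.0
```

```bash
python3 - <<'E'
from push import *
for n in('wrist','scene','top'):
    d=snap(n);np.savez(n+'7.npz',**d);P=cloud(d).reshape(-1,3);v=P[:,:2]-PV;r=np.hypot(*v.T);a=(189.8-np.degrees(np.arctan2(v[:,1],v[:,0]))%360)
    for lo,hi,r0,r1 in((.122,.134,.11,.15),(.1,.12,.11,.15),(.074,.086,.11,.15)):
        m=(P[:,2]>lo)&(P[:,2]<hi)&(r<r1)&(r>r0)&(a>50)&(a<140); print(n,lo,np.histogram(a[m],np.arange(50,141,3))[0])
d=np.load('wrist7.npz')['image'];s=np.load('scene7.npz')['image'][150:246,190:318]
cv2.imwrite('pics/last.png',np.hstack([cv2.resize(d,(400,300)),cv2.resize(s,(400,300),interpolation=cv2.INTER_CUBIC)])[:,:,::-1])
E
```

```text
wrist 0.122 [  0   0   0   0   0   0   0   0   0   0   0   0   0   3 271 220   0   0
   0   0   0   0   0   0   0   0   0   0   0   0]
wrist 0.1 [  0   0   0   0   0   0   0   0   0   0   0   0   0   0   0 603   0   0
   0   0   0   0   0   0   0   0   0   0   0   0]
wrist 0.074 [  0   0   0   0   0   0   0   0   0   0   0   0   0  21  58 465 237   0
   0   0   0   0   0   0   0   0   0   0   0   0]
scene 0.122 [ 0  0  0  0  0  0  0  0  0  0  0 16  1  1  0  1  0  0  0  0  0  0  0  0
  0  0  0  0  0  0]
scene 0.1 [ 0  0  0  0  0  0  0  0  0  0  0 35  6 10 11  5  0  0  0  0  0  0  0  0
  0  0  0  0  0  0]
scene 0.074 [ 0  0  0  0  0  0  0  0  0  0  0  0  0  3 24  8  2  0  0  0  0  0  0  0
  0  0  0  0  0  0]
top 0.122 [0 0 0 0 0 0 0 0 0 0 0 0 0 0 0 0 0 0 0 0 0 0 0 0 0 0 0 0 0 0]
top 0.1 [0 0 0 0 0 0 0 0 0 0 0 0 0 0 0 0 0 0 0 0 0 0 0 0 0 0 0 0 0 0]
top 0.074 [0 0 0 0 0 0 0 0 0 0 0 0 0 0 0 0 0 0 0 0 0 0 0 0 0 0 0 0 0 0]
```

View pics/last.png

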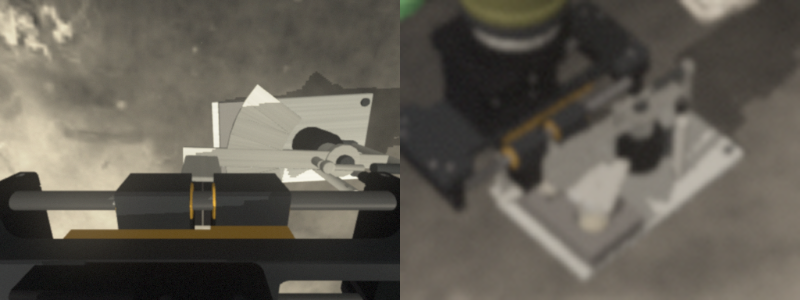

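The view shows the tab still against the fingers (wrist (200,163)) at about 94°, so it has not snapped yet; over-centre can be as late as 97.4°. Continuing in 1° steps.

```bash
python3 -m jog '[[[1.2,-0.1,0,0,0,0.5,0],[2.3,-0.1,0,0,0,1,0],[2.3,-0.1,0,0,0,1,0],[2.3,-0.1,0,0,0,1,0],[2.3,-0.1,0,0,0,1,0],[2.3,-0.1,0,0,0,1,0]]]'
python3 tab.py
```

```text
time: 28.1
position: [0.5495, 0.0534, 0.0976]
tool_rot: [3.138, 0.144, -0.0]
ft_force: [-0.1, -0.1, 0.6]
grip_width: 0.011
grip_force: 0.0
[0.54946051 0.05335145 0.09760188] [ -5.3  -0.  180. ]
tab 561 95.7
tool 90.0
```

```bash
python3 -m jog '[[[1.2,-0.1,0,0,0,0.5,0],[2.3,-0.1,0,0,0,1,0],[2.3,-0.1,0,0,0,1,0],[2.3,-0.1,0,0,0,1,0],[2.3,-0.1,0,0,0,1,0],[2.3,-0.1,0,0,0,1,0]]]'
python3 tab.py
```

```text
time: 28.75
position: [0.5518, 0.0537, 0.0976]
tool_rot: [3.139, 0.117, -0.0]
ft_force: [-0.9, 0.2, -0.2]
grip_width: 0.003
grip_force: 0.0
[0.55176144 0.0536988  0.09760852] [ -4.3  -0.  180. ]
tab 880 102.3
tool 91.0
```

It snapped: the tab jumped ahead of the fingers. I'll back off and go up.

```bash
python3 -m jog '[[[-5,0,0,0,0,0,0],[-15,0,0,0,0,0,0],[-25,0,0,0,0,0,0],[-25,0,-20,0,0,0,0],[-25,0,-60,0,0,0,0],[-25,0,-100,0,0,0,0],[-25,0,-130,0,0,0,0],[-25,0,-130,0,0,0,0],[-25,0,-130,0,0,0,0]]]'
python3 tab.py; python3 - <<'E'
from push import *
for n in('scene','wrist'):
    d=snap(n);P=cloud(d)
    hsv=cv2.cvtColor(d['image'],cv2.COLOR_RGB2HSV);m=cv2.inRange(hsv,(80,110,60),(97,255,255));b=cv2.inRange(hsv,(108,150,60),(125,255,255))
    for nm,mm in(('teal',m),('blue',b)):
      k,l,st,c=cv2.connectedComponentsWithStats(mm)
      for i in range(1,k):
        r=ray(d,*c[i],.07)
        if st[i,4]>8 and r[0]<.62 and abs(r[1])<.35: print(n,nm,c[i].round(),st[i,4],r[:2].round(3))
    q=P.reshape(-1,3);v=q[:,:2]-PV;a=189.8-np.degrees(np.arctan2(v[:,1],v[:,0]))%360;r=np.hypot(*v.T)
    m=(q[:,2]>.074)&(q[:,2]<.084)&(r>.07)&(r<.147)&(a>20)&(a<170);print(n,'fan',m.sum(),np.percentile(a[m],[1,50,99]))
E
```

```text
time: 29.7
position: [0.5264, 0.0517, 0.2279]
tool_rot: [3.138, 0.116, 0.002]
ft_force: [0.7, -0.3, 0.3]
grip_width: 0.004
grip_force: 0.0
[0.52640055 0.05167811 0.22792607] [-4.300e+00  1.000e-01  1.799e+02]
tab 137 105.6
tool 80.0
scene blue [341. 164.] 46 [ 0.526 -0.291]
scene fan 591 [ 67.94196566 103.94850658 143.61235278]
wrist fan 3840 [ 68.26149864 107.57068955 143.07572044]
```

The keeper rests at 105.6°, about 9° past over-centre. The fan spans 68–143°, and the pockets lie at 72° and 108°, so both vials are covered. The robot is clear of everything.

```bash
python3 -c "
from bench import ctrl
print(ctrl.close_job())"
```

```text
the job is handed in; nothing more can be done
None
```

The loose vial is standing fully home in the empty pocket and released, the keeper has snapped over both vials to its other stop, and I handed the job in at about 30 s with the arm clear; no push reading exceeded about 6 N, and the only harder touch was about 15 N on the pocket rim while lowering the vial.

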